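# Bottom out the depth gauge in the dry block's blind well

## Task

Take the depth gauge out of its grey stand and lower it upright into the large middle well of the dry block. The brass stop collar will land on the block first: keep pushing gently, so that the collar slides up the rod, until the tip bottoms out in the well, and hold it pressed there for a good second. Then let go and leave the gauge standing bottomed out, with its collar resting on the block, the other things on the bench undisturbed.

Things in the scene. Friction and masses are not known exactly. Their poses are not given: they have to be found in the camera images.
- depth_gauge: Loose depth gauge, about 130 g: a 10 mm steel rod, 95 mm long, with chamfered tip, under a black round handle (20 mm diameter, from 95 to 139 mm above the tip) with a blue top. It starts upright in the stand, its tip in a 20 mm deep, 12 mm wide bore. Origin at the centre of the tip's end face, z along the rod to the handle. It may press on the block with 28 N at most.
- stop_collar (a joint): Brass stop collar on the gauge rod, 28 mm in diameter, 12 mm high, held by friction alone (about 6 N slides it; the gauge's own weight does not). Value: how far its lower face is up the rod from its lowest place, in m; at 0 the lower face is 22 mm above the tip; grows towards the handle; range 0 to 0.05.
- collar_face (a point): Centre of the collar's lower face; z up along the rod.
- dry_block: Fixed aluminium block 80 x 100 x 85 mm high in a white housing (96 x 116 mm, 70 mm high), dark display in front. Origin: centre of its underside, z up. In the centre of its top is the well, a blind hole 12 mm wide with 2 mm chamfer; its depth is unknown, 38 to 58 mm, new each time; the floor is hard and flat. The two 6 mm holes 34 mm to either side are too narrow.
- well_mouth (a point): Centre of the well's mouth, level with the dry block's top face, 85 mm above the bench.
- gauge_stand: Grey stand for the gauge, fixed: 60 x 60 mm (rubber foot 66 x 66 mm), 34 mm high. Origin at the centre of its underside; the bore is in the middle of its top.
- timer: White bench timer, 58 x 62 x 18 mm, loose bystander. Origin at the centre of its underside.
- tape_roll: Beige roll of tape, 58 mm in diameter, 19 mm high, lying flat, loose bystander. Origin at the centre of its underside.

How it is judged:
On the way, in this order (a step that is already met when the one before it is completed fails the run):
1. the gauge's tip is at least 10 mm down the well (z of depth_gauge in the frame of well_mouth below -0.01 m and horizontal distance between depth_gauge and well_mouth below 0.004 m), for 0.1 s.
2. the tip is pressed on the well's floor with 2.5 N or more for 0.6 s, the collar on the block's face (contact force between depth_gauge and floor_disc above 2.5 N and horizontal distance between depth_gauge and well_mouth below 0.004 m and z of collar_face in the frame of well_mouth below 0.002 m), for 0.6 s.
At the end, for the whole second after the job is handed in: The gauge stands released and at rest in the middle well, upright within 0.1 rad, its tip within 1.5 mm of the well's floor and the collar's lower face within 2 mm of the block's top face (distance between depth_gauge and floor_disc below 0.0055 m and horizontal distance between depth_gauge and well_mouth below 0.004 m and z of collar_face in the frame of well_mouth below 0.002 m and angle between depth_gauge's own z axis and vertical below 0.1 rad and linear speed of depth_gauge below 0.02 m/s and contact force between depth_gauge and the fingers below 0.1 N); the robot touches nothing.
It fails at once if the gauge presses on the dry block or the well's floor with more than 28 N (contact force between depth_gauge and dry_block above 28 N or contact force between depth_gauge and floor_disc above 28 N).
It fails at once if the gauge is tipped over by more than 0.8 rad (angle between depth_gauge's own z axis and vertical above 0.8 rad).
It fails at once if the timer or the tape roll is moved by more than 20 mm (distance of any of timer, tape_roll from where it was at the start of the episode above 0.02 m).
It also fails if it takes over 54 s, if anything falls off the work surface, if the arm or the gripper's body presses on something with over 40 N, if the wrist force passes 120 N, or if a joint passes its speed limit or range.

## Robot

A 7-joint arm with a two-finger parallel gripper is mounted at the origin on a cart in front of the work surface, level with it; the furniture and walls round the work are solid. World frame = base frame: x ahead of the robot, y to its left, z up, the work surface at z = 0. Lengths are in m, angles in rad, forces in N, time in s.
With the tool pointing down it reaches from about 0.4 to 0.85 m from the base axis. Payload 10.4 kg.
Tool frame: the origin (TCP) lies at the very end of the fingers, on their centre line; the grasp point (between the pads) lies manip.hold_point_z behind it (manip.hold_point_z is the distance from the TCP to the grasp point, in m); z points along the fingers, x is the direction in which the jaws open and shut, and the axes are right-handed (so a half turn about z gives the same grasp; the last joint's range is limited). The gripper opens to 85 mm and grips with 20 to 120 N. Pads are 22 mm wide; open, the fingers measure 114 mm over their backs; the gripper's body (76 mm by 85 mm) begins 54 mm behind the grasp point. The pads swing forward as they close: fully open they stand 13 mm farther back than shut.
Start: joints at [1.134, 0.332, -0.065, 1.46, 0.022, 1.35, -0.088], TCP at [0.251, -0.572, 0.231] pointing down, gripper open.
Joint ranges: [-2.6, 2.6], [-0.5, 2.12], [-1.47, 1.34], [0.16, 2.42], [-1.27, 4.41], [0.06, 2.06], [-2.6, 2.6]. Speed limits (rad/s): [2.22, 2.22, 2.79, 2.79, 3.14, 3.14, 3.14].

## Interface

Orientations are given as a unit quaternion [x, y, z, w].
In Python, from workcell import readout, camera, camera_info, manip gives the robot as it stands.
- The arm moves only by the tool play_rows, never from a script. Its argument "rows" is a list of rows, each a list of 3 entries, a list of its own where there are three numbers: the shift along the world's x, y, z in mm, then the turn, a rotation vector about the world's x, y, z in degrees, then the finger opening in mm, from 0 to 85.4. In form: [[[tx, ty, tz], [rx, ry, rz], fingers], ...]. A call has 1 to 12 rows; each row shifts and turns the commanded pose from where the row before left it; what a row does not reach is not made up. A row lasts 1/8 s, in which the tool goes at most 62.5 mm and 10.7 degrees, less where a joint would pass 70% of its speed; a pose out of reach is approached as far as the arm can. A call with a gripper value outside its range is refused whole. The fingers move at their own pace and stop on an object; "force" is the grip in N (left out, the last holds). Time passes only in rows, so rows that do not move let the fingers close. It gives the time, the measured TCP pose, the force and the opening at its end, in the units of the state.
- readout.get_obs(): the state, without advancing time (a new reading comes with each control period).
- camera(name): name is "scene" or "top"; returns the picture (384x512x3 uint8, blue, green, red); there is no depth.
- camera_info(name): a dict with "fx", "fy", "cx", "cy" (pixels), "world_from_camera" (4x4, takes a point from camera to world coordinates). Camera axes: x right, y up, looking along -z (the intrinsics and any distortion apply to the point x, -y, -z); pixel columns grow to the right and rows downward; lengths in m; the calibration is good to about 2 mm. A picture is of the moment at which its call begins. camera_info takes no time and is no camera call.
- manip.hand_in(): hands the job in, once; it reports no verdict.
The state is a dict: "clock": time; "joint_pos": joint angles; "joint_velocities": joint speeds; "tau": joint torques, N m; "position": TCP position; "ee_rot": TCP orientation; "ft_force": force on the tool from outside, world axes, zero at the start; "torque": the same for the moment, N m; "grip_width": opening from 0.0 (shut) to 1.0 (fully open).
Only numpy, scipy, OpenCV 4.12 (cv2) and the standard library are available. Lean on these libraries where they do the work, as an engineer would, in place of code of your own. Each camera call takes 0.05 s, during which the arm holds its last target.

## Working session

There is one attempt and no reset: what is moved stays moved. The work goes in short steps, Python scripts to look and compute and a tool call to move; the robot and the scene stay as the last step left them, time stands still between calls to the robot, and variables do not carry over. Pictures are saved under pics/ and viewed, and the job is handed in when it is done.

Besides the shell and the picture viewer there is one more tool, called after "Request:" as name([rows], argument=value, ...), one row to a line, values as JSON. play_rows: Moves the arm, as the interface text tells. Its arguments: {"type":"object","properties":{"rows":{"type":"array"},"force":{"type":"number"}},"required":["rows"]}

```bash
mkdir -p pics
python3 - <<'E'
from workcell import readout, camera, camera_info, manip
import cv2,numpy as np
print(readout.get_obs()); print(manip.hold_point_z)
for n in("scene","top"):
    im=camera(n); cv2.imwrite(f"pics/{n}0.png",im)
    i=camera_info(n); print(n,{k:np.round(np.array(v),4).tolist() for k,v in i.items()})
E
```

```text
{'clock': 0.0, 'joint_pos': array([ 1.13441199,  0.33287203, -0.06467412,  1.46095201,  0.02160794,
        1.34991948, -0.08850148]), 'joint_velocities': array([ 0.00127892, -0.00027148,  0.00113069,  0.00054152, -0.00063065,
       -0.00025724,  0.00056083]), 'tau': array([-3.69360678e-04, -6.25437212e+01,  4.90596215e-02, -3.91620004e+01,
        1.61235826e-02,  9.74553754e-03,  4.51306107e-05]), 'position': array([ 0.25112029, -0.57190942,  0.23051068]), 'ee_rot': array([ 8.37279429e-01, -5.46774751e-01, -6.31465798e-04, -3.61572545e-04]), 'ft_force': array([-0.15775129,  0.52420418, -0.47740368]), 'torque': array([-0.02224165,  0.01124391,  0.04527121]), 'grip_width': 0.997680860138554}
0.0187
scene {'fx': 439.9968, 'fy': 439.9968, 'cx': 254.3335, 'cy': 194.9248, 'world_from_camera': [[0.6247, 0.3575, -0.6942, -0.2143], [-0.7805, 0.3104, -0.5426, -0.6796], [0.0215, 0.8808, 0.473, 0.6018], [0.0, 0.0, 0.0, 1.0]]}
top {'fx': 359.0323, 'fy': 359.0323, 'cx': 256.9437, 'cy': 191.2436, 'world_from_camera': [[-0.0143, 0.9975, -0.0693, 0.4357], [-0.9999, -0.0137, 0.0092, -0.1052], [0.0082, 0.0694, 0.9976, 1.1799], [0.0, 0.0, 0.0, 1.0]]}
```

```bash
ls .
```

```text
pics
```

View pics/scene0.png

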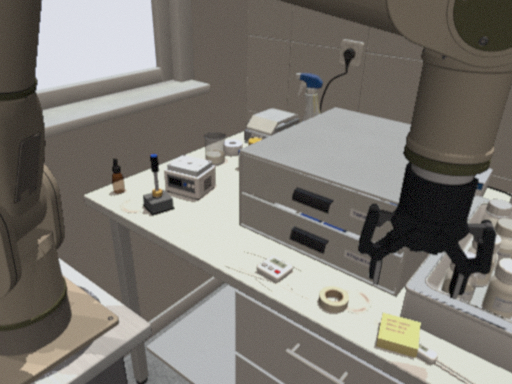

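View pics/top0.png

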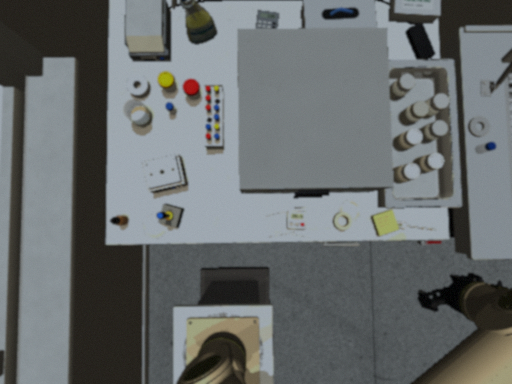

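The top view shows the gauge in its stand near (170,215), the dry block near (163,173), the timer at (295,220) and the tape at (342,220). I'll enlarge both views.

```bash
cat > h.py <<'E'
import numpy as np
from workcell import readout, camera, camera_info, manip
def ray(n,u,v):
    i=camera_info(n); T=np.array(i["world_from_camera"])
    d=np.array([(u-i["cx"])/i["fx"],-(v-i["cy"])/i["fy"],-1.])
    return T[:3,3],T[:3,:3]@d
def atz(n,u,v,z):
    o,d=ray(n,u,v); return o+d*(z-o[2])/d[2]
def proj(n,p):
    i=camera_info(n); T=np.array(i["world_from_camera"])
    c=T[:3,:3].T@(np.array(p)-T[:3,3]); return i["cx"]+i["fx"]*c[0]/-c[2], i["cy"]-i["fy"]*c[1]/-c[2]
def tri(a,b):
    o1,d1=ray(*a);o2,d2=ray(*b)
    A=np.stack([d1,-d2],1); s=np.linalg.lstsq(A,o2-o1,rcond=None)[0]
    p,q=o1+d1*s[0],o2+d2*s[1]; return (p+q)/2,np.linalg.norm(p-q)
E
python3 - <<'E'
import cv2
t=cv2.imread("pics/top0.png");s=cv2.imread("pics/scene0.png")
cv2.imwrite("pics/topc.png",cv2.resize(t[145:240,105:205],None,fx=6,fy=6,interpolation=cv2.INTER_CUBIC))
cv2.imwrite("pics/scenec.png",cv2.resize(s[145:220,135:225],None,fx=8,fy=8,interpolation=cv2.INTER_CUBIC))
E
```

```text
(no output)
```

View pics/topc.png

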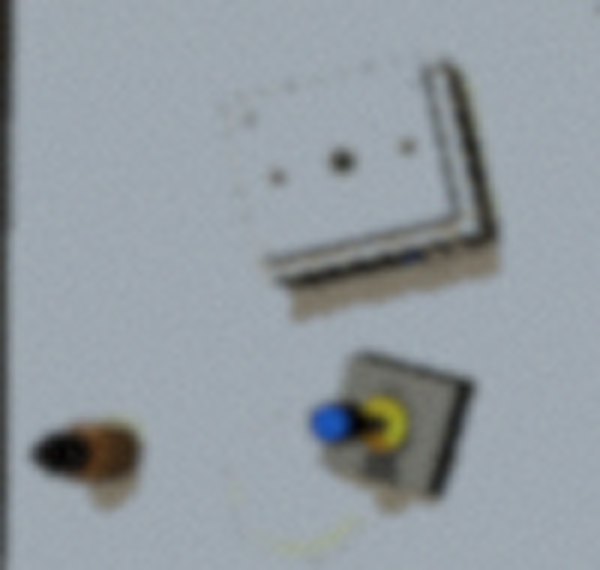

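View pics/scenec.png

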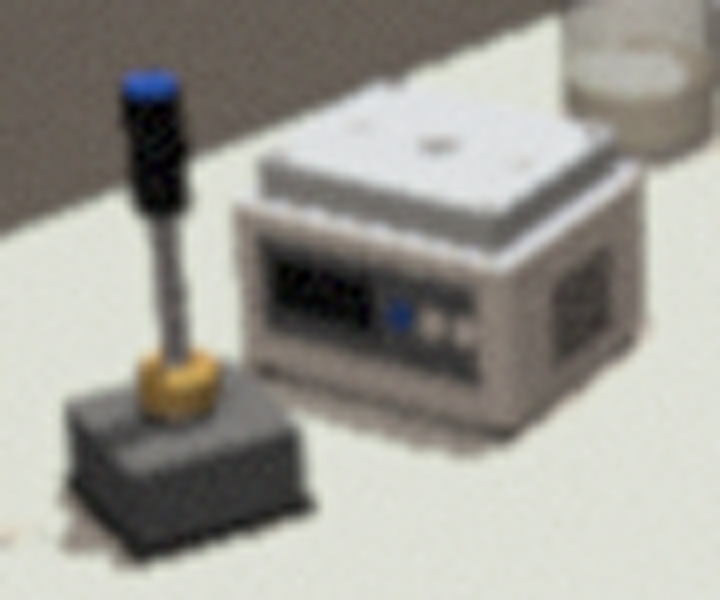

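Run:
```python
from h import *
t=lambda x,y:("top",(x+.5)/6-.5+105,(y+.5)/6-.5+145)
s=lambda x,y:("scene",(x+.5)/8-.5+135,(y+.5)/8-.5+145)
np.set_printoptions(precision=4,suppress=True)
print("handle top",atz(*t(332,422),.153),atz(*s(153,84),.153),tri(t(332,422),s(153,84)))
print("collar top",atz(*t(384,422),.048),atz(*s(180,368),.048),tri(t(384,422),s(180,368)))
print("well",atz(*t(342,161),.085),atz(*s(437,145),.085),tri(t(342,161),s(437,145)))
print("holes",atz(*t(278,177),.085),atz(*t(407,147),.085),atz(*s(362,126),.085),atz(*s(523,162),.085))
for k in[(360,350),(472,383),(437,497)]: print("stand",atz(*t(*k),.034),)
for k in[(70,408),(130,470),(298,432),(232,370)]: print("stand s",atz(*s(*k),.034),)
print("tape",atz("top",342,220,.019),"timer",atz("top",296,220,.018),"bottle",atz(*t(65,453),.07))
for z in(.2,.3,.4): print("box front corners",z,atz("top",238,190,z),atz("top",393,188,z), atz("scene",447,0,z))
for uv in[(337,113),(242,152)]: print([atz("scene",*uv,z) for z in(.2,.3)])
print(tri(("top",238,191),("scene",242,153)),tri(("top",237,30),("scene",337,113)))
```

```text
handle top [0.4433 0.1626 0.153 ] [0.4437 0.1651 0.153 ] (array([0.4428, 0.1629, 0.1539]), np.float64(0.001365116384928414))
collar top [0.4437 0.1628 0.048 ] [0.4465 0.1685 0.048 ] (array([0.443 , 0.1627, 0.0513]), np.float64(0.0017497551320792364))
well [0.5767 0.1758 0.085 ] [0.574  0.1753 0.085 ] (array([0.5763, 0.1767, 0.0838]), np.float64(0.0015109048782678504))
holes [0.5689 0.2084 0.085 ] [0.5834 0.1427 0.085 ] [0.5679 0.2076 0.085 ] [0.5838 0.1421 0.085 ]
stand [0.4821 0.179  0.034 ]
stand [0.4638 0.1196 0.034 ]
stand [0.4038 0.1381 0.034 ]
stand s [0.4202 0.1953 0.034 ]
stand s [0.4058 0.147  0.034 ]
stand s [0.4588 0.1252 0.034 ]
stand s [0.4739 0.1755 0.034 ]
tape [ 0.4195 -0.3892  0.019 ] timer [ 0.4217 -0.2407  0.018 ] bottle [0.43   0.3206 0.07  ]
box front corners 0.2 [ 0.5079 -0.0625  0.2   ] [ 0.5076 -0.488   0.2   ] [5.9549 1.1739 0.2   ]
box front corners 0.3 [ 0.5006 -0.0668  0.3   ] [ 0.5003 -0.4489  0.3   ] [4.4197 0.7126 0.3   ]
box front corners 0.4 [ 0.4932 -0.0712  0.4   ] [ 0.4929 -0.4098  0.4   ] [2.8844 0.2514 0.4   ]
[array([ 0.9428, -0.0817,  0.2   ]), array([ 0.6549, -0.2305,  0.3   ])]
[array([ 0.5233, -0.0631,  0.2   ]), array([ 0.3397, -0.2165,  0.3   ])]
(array([ 0.5089, -0.0672,  0.2031]), np.float64(0.012157134823114178)) (array([ 0.9676, -0.0661,  0.1903]), np.float64(0.00505090253519306))
```

Triangulation agrees within about 2 mm: gauge at (0.444, 0.163) and well at (0.576, 0.1755). The large box starts at x≈0.5 and is about 0.2 m high. I'll go up and swing around in front of it.

Request:
play_rows([
  [[0,0,40],[0,0,0],85],
  [[0,0,50],[0,0,0],85],
  [[30,45,0],[0,0,3],85],
  [[30,45,0],[0,0,3],85],
  [[30,45,0],[0,0,3],85],
  [[30,45,0],[0,0,3],85],
  [[30,45,0],[0,0,3],85],
  [[29,47,0],[0,0,3],85],
  [[2,51,0],[0,0,3],85],
  [[2,51,0],[0,0,3],85],
  [[2,51,0],[0,0,2],85],
  [[2,51,0],[0,0,2],85],
], force=40)

```text
clock: 1.6
position: [0.438, -0.0946, 0.3211]
ee_rot: [0.945, -0.327, -0.0, 0.0]
ft_force: [1.2, 0.7, 0.1]
grip_width: 0.997
```

Request:
play_rows([
  [[2,51,0],[0,0,0],85],
  [[2,51,0],[0,0,0],85],
  [[1,51,0],[0,0,0],85],
  [[1,51,0],[0,0,0],85],
  [[0,40,0],[0,0,0],85],
  [[0,0,0],[0,0,0],85],
  [[0,0,0],[0,0,0],85],
])

```text
clock: 2.48
position: [0.4444, 0.1469, 0.321]
ee_rot: [0.945, -0.328, -0.0, 0.0]
ft_force: [-0.7, 0.1, 0.2]
grip_width: 0.994
```

Request:
play_rows([
  [[0,16,-40],[0,0,0],85],
  [[-1,0,-40],[0,0,0],85],
  [[0,0,-35],[0,0,0],60],
  [[0,0,0],[0,0,0],60],
  [[0,0,0],[0,0,0],60],
])

```text
clock: 3.1
position: [0.4441, 0.1633, 0.2077]
ee_rot: [0.944, -0.329, 0.001, -0.0]
ft_force: [-0.0, 0.0, 0.5]
grip_width: 0.703
```

Run:
```python
from h import *
import cv2
s=camera("scene"); t=camera("top"); cv2.imwrite("pics/s1.png",s); cv2.imwrite("pics/t1.png",t)
c=cv2.resize(s[110:220,100:225],None,fx=5,fy=5,interpolation=cv2.INTER_CUBIC)
cv2.imwrite("pics/s1c.png",c); print(readout.get_obs()["position"])
```

```text
[0.44424671 0.16371072 0.20793981]
```

View pics/s1c.png

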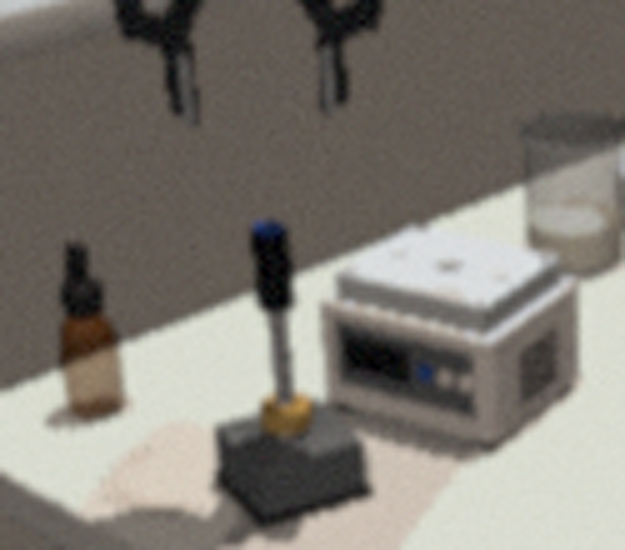

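View pics/t1.png

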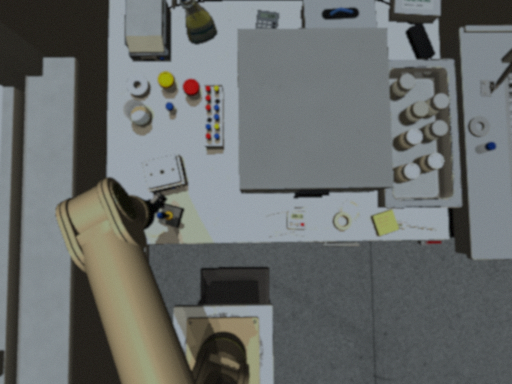

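Run:
```python
from h import *
f=lambda p:[(c+.5)*5-.5 for c in np.array(proj("scene",p))-[100,110]]
for z in(.208,.213,.218): print(f([.4442,.1637,z]))
print(f([.4437,.163,.153]),f([.4437,.163,.048]))
```

```text
[np.float64(263.53028997894364), np.float64(126.27448159395524)]
[np.float64(262.64740060867535), np.float64(116.80892890577579)]
[np.float64(261.7607020902244), np.float64(107.3025379268233)]
[np.float64(273.13146663335755), np.float64(228.41901332435623)] [np.float64(290.0476898346591), np.float64(409.81307057441427)]
```

The fingers line up with the gauge to about 1 mm, so I'm descending and closing.

Request:
play_rows([
  [[0,0,-30],[0,0,0],60],
  [[0,0,-30],[0,0,0],60],
  [[0,0,-20],[0,0,0],60],
  [[0,0,-10],[0,0,0],60],
  [[0,0,0],[0,0,0],40],
  [[0,0,0],[0,0,0],28],
  [[0,0,0],[0,0,0],15],
  [[0,0,0],[0,0,0],15],
  [[0,0,0],[0,0,0],15],
  [[0,0,0],[0,0,0],15],
], force=60)

```text
clock: 4.45
position: [0.444, 0.1641, 0.1173]
ee_rot: [0.945, -0.328, 0.001, -0.0]
ft_force: [-0.8, 0.3, 6.6]
grip_width: 0.219
```

Run:
```python
from h import *
import cv2
s=camera("scene")
c=cv2.resize(s[110:220,100:225],None,fx=5,fy=5,interpolation=cv2.INTER_CUBIC)
cv2.imwrite("pics/s2c.png",c); o=readout.get_obs();print(o["position"],o["ft_force"],o["torque"],o["grip_width"]*85.4)
```

```text
[0.44398057 0.16410265 0.11732138] [-0.50373096 -0.55515501  6.77207878] [-0.00252379  0.34614049  0.00868717] 18.644518694463194
```

View pics/s2c.png

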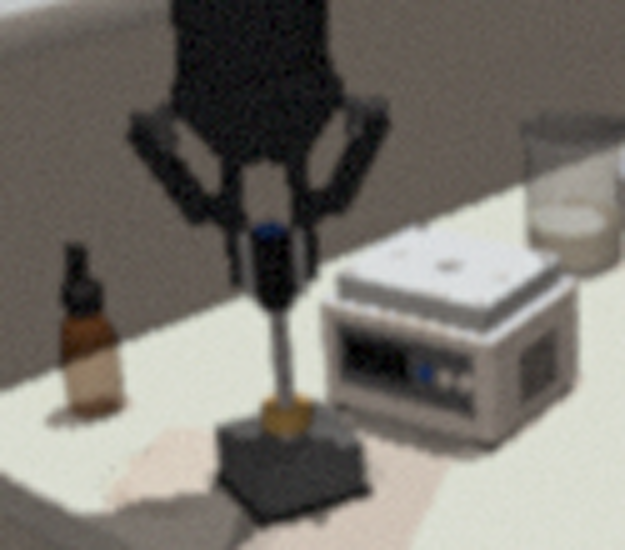

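The handle is held between the pads (opening 18.6 mm) and the gauge is still upright. Lifting straight up.

Request:
play_rows([
  [[0,0,5],[0,0,0],15],
  [[0,0,10],[0,0,0],15],
  [[0,0,20],[0,0,0],15],
  [[0,0,30],[0,0,0],15],
  [[0,0,25],[0,0,0],15],
  [[0,0,10],[0,0,0],15],
  [[20,2,0],[0,0,0],15],
  [[30,3,0],[0,0,0],15],
  [[30,3,0],[0,0,0],15],
  [[30,3,0],[0,0,0],15],
  [[22,1,0],[0,0,0],15],
  [[0,0,0],[0,0,0],15],
])

```text
clock: 6.0
position: [0.5759, 0.1754, 0.2151]
ee_rot: [0.945, -0.328, -0.001, 0.0]
ft_force: [-0.4, 0.8, -1.8]
grip_width: 0.22
```

Request:
play_rows([
  [[0,0,0],[0,0,0],15],
  [[0,0,0],[0,0,0],15],
])

```text
clock: 6.25
position: [0.5747, 0.1758, 0.2165]
ee_rot: [0.945, -0.328, 0.0, 0.0]
ft_force: [-0.2, -0.6, -0.8]
grip_width: 0.217
```

Run:
```python
from h import *
import cv2
s=camera("scene");t=camera("top")
cv2.imwrite("pics/s3c.png",cv2.resize(s[105:205,150:225],None,fx=6,fy=6,interpolation=cv2.INTER_CUBIC))
cv2.imwrite("pics/t3c.png",cv2.resize(t[135:215,115:215],None,fx=6,fy=6,interpolation=cv2.INTER_CUBIC))
o=readout.get_obs();print(o["position"],o["ee_rot"],o["ft_force"],o["torque"],o["grip_width"]*85.4)
f=lambda p:[(c+.5)*6-.5 for c in np.array(proj("scene",p))-[150,105]]
x,y,z=o["position"]
for dz in (-.104,-.082,-.07,.0,.035): print(dz,f([x,y,z+dz]))
print(f([.576,.1755,.085]))
```

```text
[0.57493659 0.17570046 0.21657071] [ 9.44723202e-01 -3.27868844e-01  2.70742253e-04  1.37508818e-04] [ 0.16288738  0.16637555 -0.72246773] [0.01749611 0.00550013 0.02898208] 18.82420445376786
-0.104 [np.float64(235.61911794075263), np.float64(294.22658802340777)]
-0.082 [np.float64(233.3160144140096), np.float64(250.64486906322793)]
-0.07 [np.float64(232.04331603664298), np.float64(226.5615474237892)]
0.0 [np.float64(224.37813290478618), np.float64(81.51298440789208)]
0.035 [np.float64(220.38391880788572), np.float64(5.930313365704791)]
[np.float64(240.37066109068655), np.float64(347.2541503541637)]
```

View pics/s3c.png

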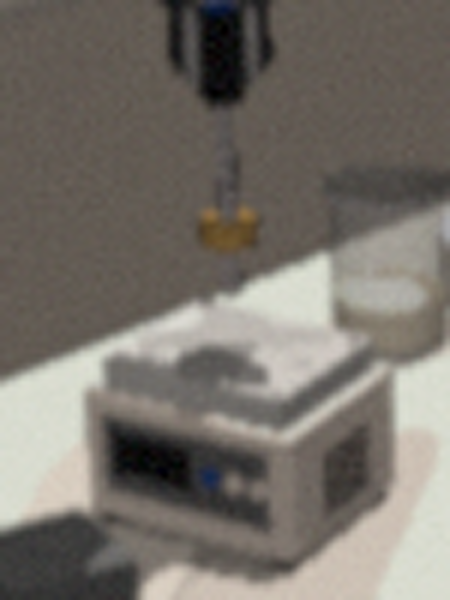

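View pics/t3c.png

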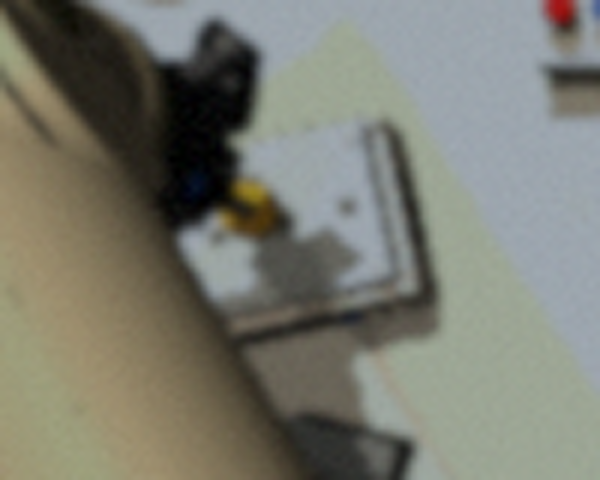

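```bash
python3 - <<'E'
from h import *
np.set_printoptions(precision=4,suppress=True)
t=lambda x,y:("top",(x+.5)/6-.5+115,(y+.5)/6-.5+135)
s=lambda x,y:("scene",(x+.5)/6-.5+150,(y+.5)/6-.5+105)
o=readout.get_obs()["position"];print(o)
print("collar",tri(t(250,208),s(228.5,229)))
print("htop",tri(t(197,185),s(222,5)))
print("tip",tri(t(287,222),s(233,282)))
z=o[2]-.104+.139
print("at known z: collar",atz(*t(250,208),o[2]-.076),atz(*s(228.5,229),o[2]-.076),"handle",atz(*t(197,185),z))
E
python3 - <<'E'
import cv2
a=cv2.imread("pics/t3c.png")[120:320,140:400];b=cv2.imread("pics/s3c.png")[0:400,140:330]
cv2.imwrite("pics/t3d.png",cv2.resize(a,None,fx=3,fy=3));cv2.imwrite("pics/s3d.png",cv2.resize(b,None,fx=1.5,fy=1.5))
E
```

```text
[0.5749 0.1757 0.2166]
collar (array([0.5748, 0.1766, 0.1451]), np.float64(0.0019883903627980416))
htop (array([0.5707, 0.1694, 0.2542]), np.float64(0.0008826877445074369))
tip (array([0.569 , 0.1659, 0.1231]), np.float64(0.006420224543429581))
at known z: collar [0.5761 0.1771 0.1406] [0.5821 0.186  0.1406] handle [0.5714 0.1699 0.2516]
```

View pics/t3d.png

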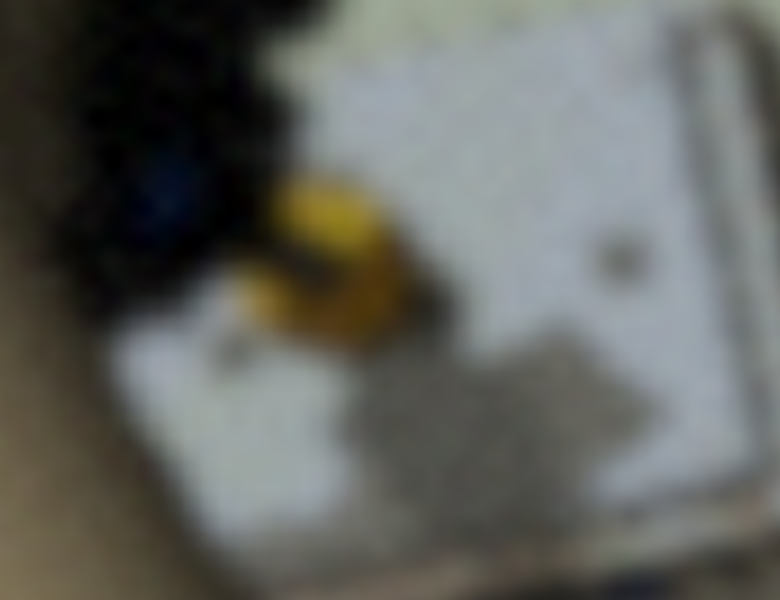

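View pics/s3d.png

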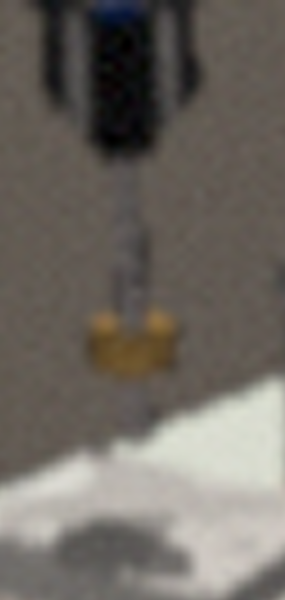

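The collar triangulates to about (0.575, 0.1766) and the well to (0.5762, 0.1756), so I'm correcting x by 1 mm, descending to just above the mouth and looking again.

Request:
play_rows([
  [[1,0,-8],[0,0,0],15],
  [[0,0,-8],[0,0,0],15],
  [[0,0,-6],[0,0,0],15],
  [[0,0,0],[0,0,0],15],
  [[0,0,0],[0,0,0],15],
])

```text
clock: 6.98
position: [0.5764, 0.1758, 0.1945]
ee_rot: [0.945, -0.328, 0.0, -0.0]
ft_force: [-0.5, 0.3, -2.1]
grip_width: 0.22
```

Run:
```python
from h import *
import cv2
s=camera("scene");t=camera("top")
cv2.imwrite("pics/s4c.png",cv2.resize(s[115:185,155:225],None,fx=8,fy=8,interpolation=cv2.INTER_CUBIC))
cv2.imwrite("pics/t4c.png",cv2.resize(t[145:200,130:200],None,fx=10,fy=10,interpolation=cv2.INTER_CUBIC))
o=readout.get_obs();print(o["position"],o["ee_rot"],o["ft_force"],o["torque"],o["grip_width"]*85.4)
```

```text
[0.57648121 0.17583353 0.19463052] [ 9.44685165e-01 -3.27978458e-01  2.13751457e-04 -1.53684217e-04] [ 0.5354462  -0.26709006 -1.27681155] [0.01139091 0.02061592 0.02619331] 18.620340795437976
```

View pics/s4c.png

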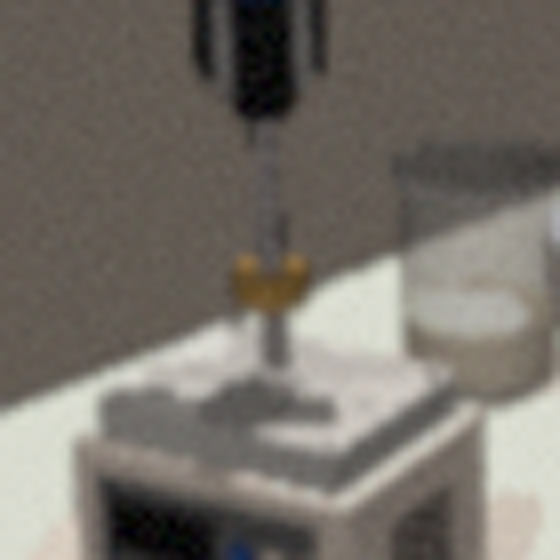

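View pics/t4c.png

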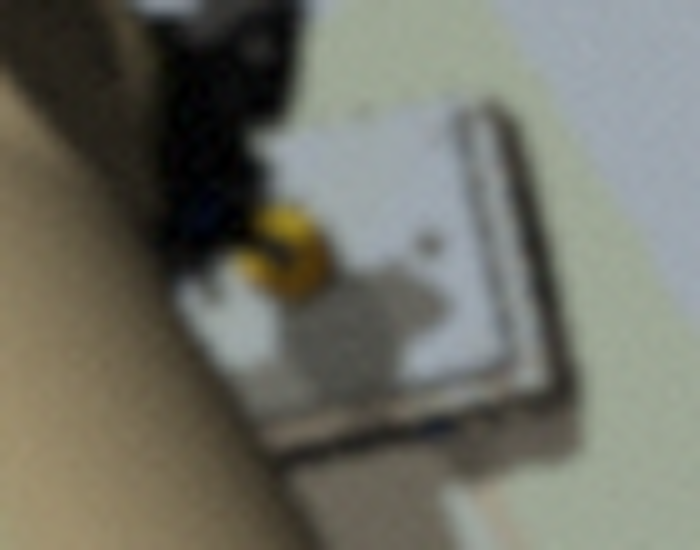

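Run:
```python
from h import *
np.set_printoptions(precision=4,suppress=True)
t=lambda x,y:("top",(x+.5)/10-.5+130,(y+.5)/10-.5+145)
s=lambda x,y:("scene",(x+.5)/8-.5+155,(y+.5)/8-.5+115)
o=readout.get_obs()["position"];tz=o[2]-.1033
print("tip z",tz)
print("collar top",atz(*t(287,253),tz+.03))
print("tip scene", atz(*s(277,362),tz), "well scene .5740 .1753")
print("collar/tip tri",tri(t(287,253),s(271,285)))
for e in [(0,0),(.002,0),(0,.002)]:
  print([ (c+.5)*8-.5 for c in np.array(proj("scene",[.576+e[0],.1755+e[1],tz]))-[155,115]])
```

```text
tip z 0.0913305228711187
collar top [0.5768 0.1764 0.1213]
tip scene [0.5784 0.1794 0.0913] well scene .5740 .1753
collar/tip tri (array([0.5761, 0.1767, 0.1223]), np.float64(0.001654776405923823))
[np.float64(279.80723409151733), np.float64(366.90117402812484)]
[np.float64(283.8836963385031), np.float64(365.20166908650185)]
[np.float64(275.877551083021), np.float64(365.3987667384804)]
```

Gauge and well agree within 1 mm in the top view, so I'm lowering slowly and watching the force.

Request:
play_rows([
  [[0,0,-2],[0,0,0],15],
  [[0,0,-2],[0,0,0],15],
  [[0,0,-1],[0,0,0],15],
  [[0,0,-1],[0,0,0],15],
  [[0,0,-1],[0,0,0],15],
  [[0,0,-1],[0,0,0],15],
  [[0,0,0],[0,0,0],15],
])

```text
clock: 7.95
position: [0.5763, 0.1757, 0.1863]
ee_rot: [0.945, -0.328, -0.0, 0.0]
ft_force: [-0.7, 0.0, -0.7]
grip_width: 0.215
```

Tip is at about 83 mm with no contact force, so it is in the chamfer. Continuing.

Request:
play_rows([
  [[0,0,-1],[0,0,0],15],
  [[0,0,-1],[0,0,0],15],
  [[0,0,-1],[0,0,0],15],
  [[0,0,0],[0,0,0],15],
])

```text
clock: 8.45
position: [0.5763, 0.1757, 0.1832]
ee_rot: [0.945, -0.328, -0.0, 0.0]
ft_force: [-0.5, -0.6, -0.6]
grip_width: 0.218
```

Request:
play_rows([
  [[0,0,-1],[0,0,0],15],
  [[0,0,-1],[0,0,0],15],
  [[0,0,-1],[0,0,0],15],
  [[0,0,-1],[0,0,0],15],
  [[0,0,0],[0,0,0],15],
])

```text
clock: 9.07
position: [0.5763, 0.1757, 0.1792]
ee_rot: [0.945, -0.328, -0.0, 0.0]
ft_force: [-0.4, 0.2, -1.2]
grip_width: 0.219
```

The tip is 9 mm in with no side load.

Request:
play_rows([
  [[0,0,-2],[0,0,0],15],
  [[0,0,-2],[0,0,0],15],
  [[0,0,-2],[0,0,0],15],
  [[0,0,-2],[0,0,0],15],
  [[0,0,-2],[0,0,0],15],
  [[0,0,0],[0,0,0],15],
])

```text
clock: 9.82
position: [0.5762, 0.1757, 0.1691]
ee_rot: [0.945, -0.328, -0.0, 0.0]
ft_force: [0.3, -0.1, -0.6]
grip_width: 0.219
```

Request:
play_rows([
  [[0,0,-1],[0,0,0],15],
  [[0,0,-1],[0,0,0],15],
  [[0,0,-1],[0,0,0],15],
  [[0,0,-1],[0,0,0],15],
])

```text
clock: 10.32
position: [0.5763, 0.1757, 0.1653]
ee_rot: [0.945, -0.328, 0.0, 0.0]
ft_force: [1.1, -0.3, -1.9]
grip_width: 0.221
```

Request:
play_rows([
  [[0,0,-1],[0,0,0],15],
  [[0,0,-1],[0,0,0],15],
])

```text
clock: 10.58
position: [0.5763, 0.1757, 0.1633]
ee_rot: [0.945, -0.328, 0.0, 0.0]
ft_force: [-0.3, 0.1, -0.5]
grip_width: 0.215
```

Request:
play_rows([
  [[0,0,-1],[0,0,0],15],
  [[0,0,-1],[0,0,0],15],
])

```text
clock: 10.82
position: [0.5765, 0.1759, 0.1619]
ee_rot: [0.945, -0.328, 0.0, -0.0]
ft_force: [-2.7, 0.1, 4.9]
grip_width: 0.22
```

The collar has landed at TCP ≈ 0.1625 (about 6 N). The floor is at least 16 mm further down; I'm sliding the collar.

Request:
play_rows([
  [[0,0,-1],[0,0,0],15],
  [[0,0,-1],[0,0,0],15],
  [[0,0,-1],[0,0,0],15],
])

```text
clock: 11.2
position: [0.5765, 0.1759, 0.159]
ee_rot: [0.945, -0.328, 0.0, -0.0]
ft_force: [-1.9, -0.4, 5.2]
grip_width: 0.219
```

Request:
play_rows([
  [[0,0,-1],[0,0,0],15],
  [[0,0,-1],[0,0,0],15],
  [[0,0,-1],[0,0,0],15],
])

```text
clock: 11.58
position: [0.5765, 0.176, 0.156]
ee_rot: [0.945, -0.328, 0.0, -0.0]
ft_force: [-2.4, -0.9, 5.9]
grip_width: 0.219
```

Request:
play_rows([
  [[0,0,-1],[0,0,0],15],
  [[0,0,-1],[0,0,0],15],
  [[0,0,-1],[0,0,0],15],
  [[0,0,-1],[0,0,0],15],
  [[0,0,-1],[0,0,0],15],
])

```text
clock: 12.2
position: [0.5764, 0.1759, 0.1509]
ee_rot: [0.945, -0.328, 0.0, -0.0]
ft_force: [-1.9, 0.3, 5.8]
grip_width: 0.219
```

Run:
```python
from h import *
import cv2
s=camera("scene")
cv2.imwrite("pics/s5c.png",cv2.resize(s[115:185,155:225],None,fx=8,fy=8,interpolation=cv2.INTER_CUBIC))
o=readout.get_obs();print(o["position"],o["ft_force"],o["grip_width"])
```

```text
[0.57640591 0.17589038 0.15078937] [-2.34772392  0.17116305  5.60541498] 0.21709691349347257
```

View pics/s5c.png

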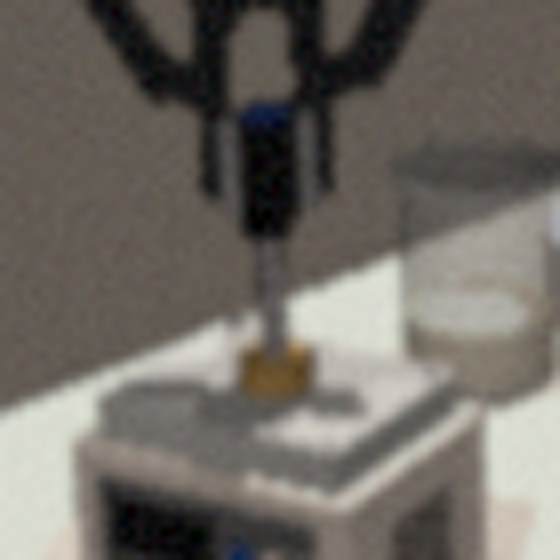

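The collar sits flat on the block and has slid about 11 mm up the rod, with no slip in the grip. Continuing with smaller batches.

Request:
play_rows([
  [[0,0,-1],[0,0,0],15],
  [[0,0,-1],[0,0,0],15],
  [[0,0,-1],[0,0,0],15],
])

```text
clock: 12.62
position: [0.5764, 0.1759, 0.1479]
ee_rot: [0.945, -0.328, 0.0, -0.0]
ft_force: [-2.6, -0.1, 5.3]
grip_width: 0.217
```

Request:
play_rows([
  [[0,0,-0.5],[0,0,0],15],
  [[0,0,-0.5],[0,0,0],15],
])

```text
clock: 12.88
position: [0.5764, 0.1759, 0.1468]
ee_rot: [0.945, -0.328, 0.0, -0.0]
ft_force: [-3.2, -0.3, 4.8]
grip_width: 0.22
```

Request:
play_rows([
  [[0,0,-0.5],[0,0,0],15],
  [[0,0,-0.5],[0,0,0],15],
])

```text
clock: 13.12
position: [0.5764, 0.1759, 0.1458]
ee_rot: [0.945, -0.328, 0.0, -0.0]
ft_force: [-1.3, -1.5, 5.7]
grip_width: 0.214
```

Request:
play_rows([
  [[0,0,-0.5],[0,0,0],15],
  [[0,0,-0.5],[0,0,0],15],
])

```text
clock: 13.38
position: [0.5764, 0.1759, 0.1448]
ee_rot: [0.945, -0.328, 0.0, -0.0]
ft_force: [-2.1, -0.8, 5.2]
grip_width: 0.216
```

Request:
play_rows([
  [[0,0,-0.5],[0,0,0],15],
  [[0,0,-0.5],[0,0,0],15],
  [[0,0,-0.5],[0,0,0],15],
])

```text
clock: 13.75
position: [0.5764, 0.1759, 0.1433]
ee_rot: [0.945, -0.328, 0.0, -0.0]
ft_force: [-1.1, -0.4, 5.8]
grip_width: 0.215
```

Request:
play_rows([
  [[0,0,-0.5],[0,0,0],15],
  [[0,0,-0.5],[0,0,0],15],
  [[0,0,-0.5],[0,0,0],15],
])

```text
clock: 14.12
position: [0.5764, 0.1759, 0.1418]
ee_rot: [0.945, -0.328, 0.0, -0.0]
ft_force: [-0.8, -0.4, 5.0]
grip_width: 0.215
```

Request:
play_rows([
  [[0,0,-0.5],[0,0,0],15],
  [[0,0,-0.5],[0,0,0],15],
  [[0,0,-0.5],[0,0,0],15],
])

```text
clock: 14.5
position: [0.5764, 0.1759, 0.1403]
ee_rot: [0.945, -0.328, 0.0, -0.0]
ft_force: [-1.5, -0.3, 4.5]
grip_width: 0.217
```

Request:
play_rows([
  [[0,0,-0.5],[0,0,0],15],
  [[0,0,-0.5],[0,0,0],15],
  [[0,0,-0.5],[0,0,0],15],
])

```text
clock: 14.88
position: [0.5764, 0.1759, 0.1388]
ee_rot: [0.945, -0.328, 0.0, -0.0]
ft_force: [-2.5, 0.1, 5.0]
grip_width: 0.215
```

Request:
play_rows([
  [[0,0,-0.5],[0,0,0],15],
  [[0,0,-0.5],[0,0,0],15],
  [[0,0,-0.5],[0,0,0],15],
])

```text
clock: 15.25
position: [0.5764, 0.1759, 0.1373]
ee_rot: [0.945, -0.328, 0.0, -0.0]
ft_force: [-2.8, -0.8, 5.2]
grip_width: 0.214
```

Request:
play_rows([
  [[0,0,-0.5],[0,0,0],15],
  [[0,0,-0.5],[0,0,0],15],
  [[0,0,-0.5],[0,0,0],15],
])

```text
clock: 15.62
position: [0.5764, 0.1759, 0.1358]
ee_rot: [0.945, -0.328, 0.0, -0.0]
ft_force: [-2.9, -0.7, 4.7]
grip_width: 0.219
```

Request:
play_rows([
  [[0,0,-0.5],[0,0,0],15],
  [[0,0,-0.5],[0,0,0],15],
  [[0,0,-0.5],[0,0,0],15],
])

```text
clock: 16.0
position: [0.5764, 0.1759, 0.1343]
ee_rot: [0.945, -0.328, 0.0, -0.0]
ft_force: [-1.8, -0.6, 5.4]
grip_width: 0.216
```

Request:
play_rows([
  [[0,0,-0.5],[0,0,0],15],
  [[0,0,-0.5],[0,0,0],15],
  [[0,0,-0.5],[0,0,0],15],
])

```text
clock: 16.38
position: [0.5764, 0.1759, 0.1327]
ee_rot: [0.945, -0.328, 0.0, -0.0]
ft_force: [-2.0, 0.1, 5.0]
grip_width: 0.22
```

Request:
play_rows([
  [[0,0,-0.5],[0,0,0],15],
  [[0,0,-0.5],[0,0,0],15],
  [[0,0,-0.5],[0,0,0],15],
])

```text
clock: 16.75
position: [0.5764, 0.1759, 0.1313]
ee_rot: [0.945, -0.328, 0.0, -0.0]
ft_force: [-0.9, 0.3, 4.7]
grip_width: 0.22
```

Request:
play_rows([
  [[0,0,-0.5],[0,0,0],15],
  [[0,0,-0.5],[0,0,0],15],
  [[0,0,-0.5],[0,0,0],15],
])

```text
clock: 17.12
position: [0.5767, 0.1762, 0.1309]
ee_rot: [0.945, -0.328, 0.001, -0.0]
ft_force: [-5.0, -2.1, 15.3]
grip_width: 0.215
```

The force jumped to 15 N, so the tip is on the floor (depth ≈ 53–54 mm, within 38–58). Holding for over a second.

Request:
play_rows([
  [[0,0,0],[0,0,0],15],
  [[0,0,0],[0,0,0],15],
  [[0,0,0],[0,0,0],15],
  [[0,0,0],[0,0,0],15],
])

```text
clock: 17.62
position: [0.5768, 0.1762, 0.1309]
ee_rot: [0.945, -0.328, 0.001, -0.0]
ft_force: [-3.6, -0.9, 13.6]
grip_width: 0.22
```

Request:
play_rows([
  [[0,0,0],[0,0,0],15],
  [[0,0,0],[0,0,0],15],
  [[0,0,0],[0,0,0],15],
  [[0,0,0],[0,0,0],15],
  [[0,0,0],[0,0,0],15],
  [[0,0,0],[0,0,0],15],
])

```text
clock: 18.38
position: [0.5768, 0.1762, 0.1309]
ee_rot: [0.945, -0.328, 0.001, -0.0]
ft_force: [-4.6, -1.3, 13.8]
grip_width: 0.218
```

Run:
```python
from h import *
import cv2
s=camera("scene")
cv2.imwrite("pics/s6c.png",cv2.resize(s[115:185,155:225],None,fx=8,fy=8,interpolation=cv2.INTER_CUBIC))
o=readout.get_obs();print(o["position"],o["ft_force"],o["grip_width"])
```

```text
[0.57678928 0.17620198 0.13095696] [-3.69506121 -0.7900505  12.78425455] 0.21372900559629598
```

View pics/s6c.png

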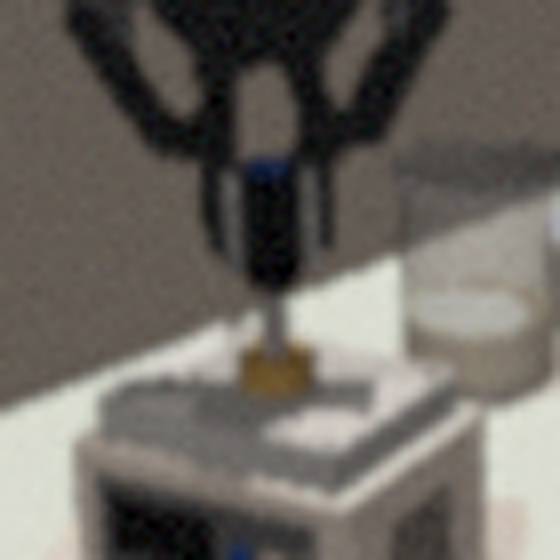

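It held at about 13.5 N for over 1.2 s with the collar flat on the block. Easing a little, then opening gradually.

Request:
play_rows([
  [[0,0,0.4],[0,0,0],15],
  [[0,0,0],[0,0,0],15],
  [[0,0,0],[0,0,0],21],
  [[0,0,0],[0,0,0],26],
  [[0,0,0],[0,0,0],32],
  [[0,0,0],[0,0,0],40],
  [[0,0,0],[0,0,0],50],
  [[0,0,0],[0,0,0],50],
], force=20)

```text
clock: 19.42
position: [0.5763, 0.1757, 0.1297]
ee_rot: [0.945, -0.328, 0.0, -0.0]
ft_force: [0.9, 0.4, 1.1]
grip_width: 0.583
```

Run:
```python
from h import *
import cv2
s=camera("scene")
cv2.imwrite("pics/s7c.png",cv2.resize(s[115:185,155:225],None,fx=8,fy=8,interpolation=cv2.INTER_CUBIC))
o=readout.get_obs();print(o["position"],o["ft_force"],o["grip_width"])
```

```text
[0.57635039 0.17571914 0.12974053] [ 0.19063973  0.12724953 -0.98437749] 0.5865371857981633
```

View pics/s7c.png

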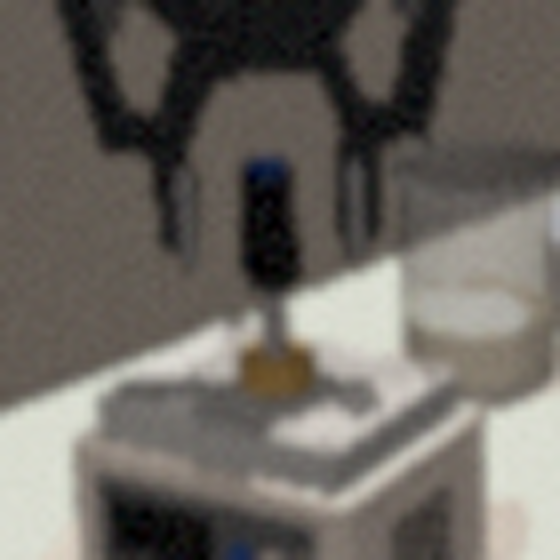

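The fingers are clear and the gauge did not move (blue top still at y≈165 in the crop). Backing off upward.

Request:
play_rows([
  [[0,0,8],[0,0,0],55],
  [[0,0,15],[0,0,0],55],
  [[0,0,30],[0,0,0],55],
  [[0,0,40],[0,0,0],55],
  [[0,0,30],[0,0,0],55],
  [[0,0,0],[0,0,0],55],
  [[0,0,0],[0,0,0],55],
  [[0,0,0],[0,0,0],55],
])

```text
clock: 20.48
position: [0.5759, 0.1755, 0.2519]
ee_rot: [0.945, -0.328, -0.001, 0.0]
ft_force: [-0.1, -1.0, -0.3]
grip_width: 0.644
```

Run:
```python
from h import *
import cv2
s=camera("scene");t=camera("top")
cv2.imwrite("pics/s8c.png",cv2.resize(s[115:185,155:225],None,fx=8,fy=8,interpolation=cv2.INTER_CUBIC))
cv2.imwrite("pics/t8.png",t)
o=readout.get_obs();print(o["position"],o["ft_force"],o["joint_velocities"].round(3))
for d in(.045,.050,.0536,.058): print(d,[(c+.5)*8-.5 for c in np.array(proj("scene",[.5763,.1757,.085-d+.139]))-[155,115]])
```

```text
[0.57602997 0.17555436 0.25200858] [0.47594422 0.04859939 1.06102213] [-0.001 -0.002 -0.    -0.005 -0.001  0.001  0.001]
0.045 [np.float64(267.7813515532325), np.float64(132.94867334591913)]
0.05 [np.float64(268.50216248513925), np.float64(146.69696662682304)]
0.0536 [np.float64(269.01941174385706), np.float64(156.5626528885041)]
0.058 [np.float64(269.6496430603961), np.float64(168.58328769168475)]
```

View pics/s8c.png

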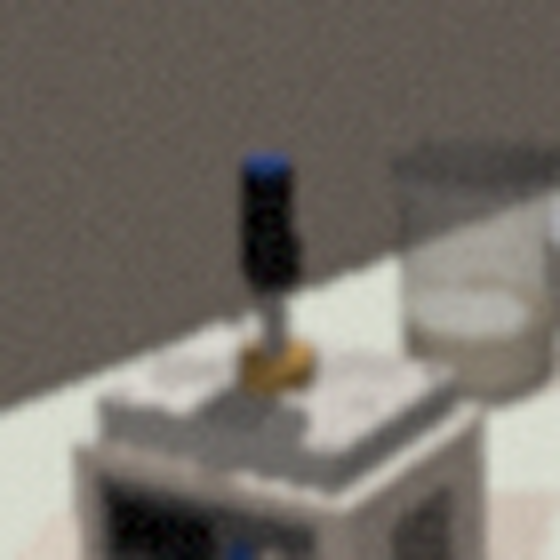

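View pics/t8.png

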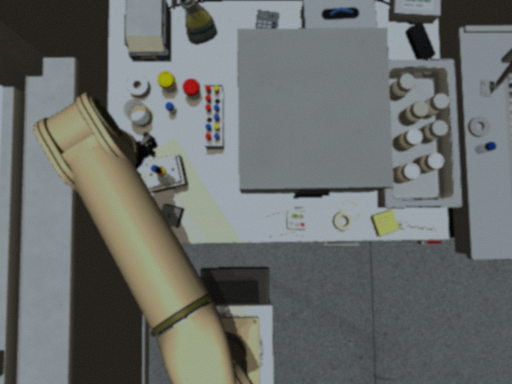

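The gauge stands free and upright. Its blue top is at crop y≈160, which fits a depth of about 54 mm. The collar is flat on the block, and the timer (295,220) and tape (342,220) have not moved. Handing in.

```bash
python3 -c "
from workcell import manip
print(manip.hand_in())"
```

```text
the job is handed in; nothing more can be done
None
```

The depth gauge is out of its stand and standing released in the middle well of the dry block, and I've handed the job in. No verdict was reported.

- **Insertion:** The tip went in with no side load. The brass collar landed on the block at a tool height of about 0.1625 m and slid up the rod under a steady push of about 6 N.
- **Bottoming out:** After about 31.6 mm of sliding, the force jumped to 15 N. That puts the floor about 53.6 mm deep, within the 38–58 mm given. I held it there at about 13–15 N for roughly 1.3 s. At most about 6.5 N of that can be on the collar, so the tip was on the floor with at least 6 N.
- **Final pictures:** The gauge stayed put while the fingers opened and as the arm backed off upward. It looks upright, its top is at the height expected for a depth of about 54 mm, and the collar is flat on the block. The timer and tape roll show no shift, and the robot touches nothing.

**Discrepancy:** The collar landed about 4 mm lower in tool height than I expected. The camera also placed the collar about 4 mm higher than I expected. The gauge probably sat that much higher in the grip than I assumed, or the collar started slightly up the rod. If the collar did start up the rod, the well is deeper by that amount.

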